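# Load the finial blank in the keyed carving head

### The job

Take the square finial blank out of the stock block and load it, spigot first, in the socket of the tilted carving head. A key hidden in the socket holds it up until the notch in its spigot lines up: turn it gently to feel for the key, never ram it, then push it fully home so that its square shoulder sits flush on the rim, and let go. Leave the finished finial, mallet, glue bottle and gouge where they are.

Things in the scene. Friction and masses are not known exactly. Their poses are not given: they have to be found in the camera images.
- blank: Loose pale wood turning, about 100 g: square pommel 44 x 44 x 44 mm (sides square to its x and y axes), round button on top (36 mm wide, 22 mm high), spigot below. Origin: centre of the pommel's flat underside (the shoulder), z up through the button. It starts upright in an end hole of the stock block, its shoulder 16 mm above the block, its x axis within 50 degrees of world x.
- blank_nose (a point): Centre of the lower end of the blank's spigot, 36 mm below the shoulder; axes as blank. The spigot is round, 30 mm in diameter, with a 2 mm chamfer at the nose. One straight notch, 10 mm wide, runs its full length on the side of the +x axis, cut in to 6.5 mm from the centre line; it shows in the 16 mm above the stock block.
- stock_block: Fixed dark wood block, 75 (x) x 265 (y) x 34 mm high, with three plain round holes 33 mm wide and 20 mm deep at y = -85, 0 and +85 mm. Origin: centre of its underside. The blank stands in one end hole, the finished finial in the other, the middle one is empty.
- stand: Fixed green iron base of the carving head, 170 (x) x 200 (y) x 16 mm, with two cheeks up to 111 mm high at y = -80 and +80 mm that carry the tilting cradle on a cross axis 85 mm above the bench. Origin: centre of its underside; -x is its front, to which the head leans.
- socket_mouth (a point): Centre of the mouth of the steel socket, in the plane of its flat rim. The socket is a sleeve 56 mm wide outside, 40 mm tall, on a round table 116 mm wide. z points out of it along its axis, which leans 24 to 38 degrees from vertical to the front of the stand and does not give; x points to the upper, rear side of the slope. Bore 33 mm wide, 2 mm chamfer at the mouth.
- socket_floor (a point): Centre of the bore's floor, 40 mm below the mouth; axes as socket_mouth. One key, 7 mm wide, reaches in from the bore's wall to 9.5 mm from the axis, from 16 mm below the rim to the floor. Table, sleeve and key have been left at an unknown swivel angle: the key points up to 75 degrees either way from the x axis. A worm drive holds them when the blank is turned on the key.
- finished_finial: Loose finished round finial of reddish-brown wood, 42 mm wide and 70 mm high above its shoulder, standing in the stock block by a plain spigot 30 mm wide and 36 mm long. Origin: centre of its shoulder, z up. To be left alone.
- mallet: Loose round carver's mallet of dark wood standing on its head, 86 mm wide, 210 mm high. Origin: centre of its underside. To be left alone.
- glue_bottle: Loose yellow glue bottle, 60 mm wide and 150 mm high, standing. Origin: centre of its underside. To be left alone.
- gouge: Loose carving gouge lying flat along its x axis, 220 mm long, 24 mm wide, 22 mm high, blade to +x. Origin: on the bench, under its middle. To be left alone.
Not all that is in view belongs to the job. What is shaped like the blank but turquoise is not meant.

How it is judged:
At the end, for the whole second after the job is handed in: The blank sits in the socket with the centre of its shoulder within 4 mm of the centre of the socket's mouth and its axis within 4 degrees of the socket's, let go and at rest (distance between blank and socket_mouth below 0.004 m and angle between the z axis of blank and the z axis of socket_mouth, either way round below 0.07 rad and linear speed of blank below 0.02 m/s and contact force between the fingers and blank below 0.1 N); the robot touches nothing.
It fails at once if the blank is rammed against the carving head (more than 120 N) (contact force between blank and stand above 120 N).
It fails at once if the finished finial, mallet, glue bottle or gouge is moved by more than 30 mm (distance of any of finished_finial, mallet, glue_bottle, gouge from where it was at the start of the episode above 0.03 m).
It also fails if it takes over 58 s, if anything falls off the work surface, if the arm or the gripper's body presses on something with over 40 N, if the wrist force passes 120 N, or if a joint passes its speed limit or range.

### The arm

A 7-joint arm with a two-finger parallel gripper is mounted at the origin on the work surface. World frame = base frame: x ahead of the robot, y to its left, z up, the work surface at z = 0. Lengths are in m, angles in rad, forces in N, time in s.
With the tool pointing down it reaches from about 0.425 to 0.875 m from the base axis. Payload 9.9 kg.
Tool frame: the origin (TCP) lies between the finger pads; the fingertips stand 19 mm ahead of it and the grasp point (between the pads) is the TCP (arm.tcp_to_tips is the distance from the TCP to the fingertips, in m); z points along the fingers, y is the line along which they close (so a half turn about z gives the same grasp; the last joint's range is limited). The gripper opens to 85 mm and grips with 20 to 120 N. Pads are 22 mm wide; open, the fingers measure 114 mm over their backs; the gripper's body (76 mm by 85 mm) begins 54 mm behind the grasp point. The pads swing forward as they close: fully open they stand 13 mm farther back than shut.
Start: joints at [-1.265, 0.576, 0.025, 1.437, -0.015, 1.129, -0.057], TCP at [0.256, 0.624, 0.25] pointing down, gripper open.
Joint ranges: [-2.76, 2.76], [-0.34, 2.15], [-1.52, 1.57], [0.19, 2.46], [-1.09, 4.23], [0.17, 1.99], [-2.82, 2.82]. Speed limits (rad/s): [2.22, 2.22, 3.01, 3.01, 3.14, 3.14, 3.14].

### API

Orientations are given as a rotation vector (axis times angle).
In Python, from cell import arm, imaging, workorder gives the robot as it stands. The module is installed in compiled form; this text tells all that it offers.
- The arm moves only by the tool servo_tool, never from a script. Its argument "motion" is a list of rows, each an object with "linear": the shift along the tool's x, y, z in cm, a list of three; "spin": the turn about the tool's z in rad. A call has 1 to 20 rows; each row is the pose to reach, as a shift and turn from the pose commanded when the call began, along the tool's axes at that moment; what a row does not reach only later rows make up. A row lasts 1/12 s, in which the tool goes at most 41.7 mm and 7.16 degrees, less where a joint would pass 70% of its speed; a pose out of reach is approached as far as the arm can. A call with a gripper value outside its range is refused whole. "gripper" is the opening, from -1 (shut) to 1 (fully open), set as the call begins (left out, the last holds). The fingers move at their own pace and stop on an object; "force" is the grip in N (left out, the last holds). Time passes only in rows, so rows that repeat a pose let the fingers close. It gives the time, the measured TCP pose, the force, the opening and the grip force at its end, in the units of the state.
- arm.sense(): the state, without advancing time (a new reading comes with each control period).
- imaging.camera(name): name is "side" or "top" or "wrist"; returns a dict with "frame" (480x640x3 uint8, red, green, blue), "depth" (480x640 float32, m along the optical axis (not along the pixel's ray), 0 where there is no reading), "fx", "fy", "cx", "cy" (pixels), "origin" and "rotation" of the camera in the world. Camera axes: x right, y down, z forward; pixel columns grow to the right and rows downward; lengths in m; the calibration is good to about 2 mm. The wrist camera is an equidistant fisheye: a pixel r from the principal point sees the ray r / f radians off the axis. A picture is of the moment at which its call begins.
- workorder.close_job(): hands the job in; it is judged then, once.
The state is a dict: "time": time; "joint_positions": joint angles; "dq": joint speeds; "effort": joint torques, N m; "tcp_pos": TCP position; "tool_rot": TCP orientation; "contact_force": force on the tool from outside, world axes, zero at the start; "ft_torque": the same for the moment, N m; "finger_gap": opening from 0.0 (shut) to 1.0 (fully open); "grasp_force": force on a finger pad.
Only numpy, scipy, OpenCV 4.12 (cv2) and the standard library are available. Lean on these libraries where they do the work, as an engineer would, in place of code of your own. Each camera call takes 0.05 s, during which the arm holds its last target. There are 200 camera calls.

## Working session

There is one attempt and no reset: what is moved stays moved. The work goes in short steps, Python scripts to look and compute and a tool call to move; the robot and the scene stay as the last step left them, time stands still between calls to the robot, and variables do not carry over. Pictures are saved under pics/ and viewed, at most 10 in all, crops included, and the job is handed in when it is done.

Besides the shell and the picture viewer there is one more tool, called after "Emit:" by a JSON object that holds its "name" and its "arguments". servo_tool: Moves the arm, as the interface text tells. Its arguments: {"type":"object","properties":{"motion":{"type":"array","items":{"type":"object","properties":{"linear":{"type":"array","items":{"type":"number"}},"spin":{"type":"number"}}}},"gripper":{"type":"number"},"force":{"type":"number"}},"required":["motion"]}

```bash
mkdir -p pics; python3 - <<'E'
from cell import arm, imaging
import cv2,numpy as np,pickle
s=arm.sense();print({k:np.round(v,3) for k,v in s.items()})
for n in("side","top"):
    c=imaging.camera(n);pickle.dump(c,open(n+'0.pkl','wb'))
    print(n,c['fx'],c['fy'],c['cx'],c['cy'],np.round(c['origin'],3),np.round(c['rotation'],3).tolist())
    cv2.imwrite(f'pics/{n}0.png',c['frame'][:,:,::-1])
E
```

```text
{'time': np.float64(0.0), 'joint_positions': array([-1.265,  0.576,  0.025,  1.438, -0.015,  1.129, -0.057]), 'dq': array([-0.   , -0.   , -0.001,  0.002, -0.002, -0.   ,  0.   ]), 'effort': array([-1.0000e-03, -7.6574e+01,  2.2500e+00, -2.8599e+01,  1.5000e-02,
        1.2000e-02,  0.0000e+00]), 'tcp_pos': array([0.256, 0.624, 0.249]), 'tool_rot': array([-6.080e-01, -3.082e+00,  3.000e-03]), 'contact_force': array([-0.717, -0.543,  1.469]), 'ft_torque': array([ 0.011,  0.044, -0.041]), 'grasp_force': np.float64(0.0), 'finger_gap': np.float64(1.001)}
side 503.5410873000433 503.5410873000433 321.9636623962803 250.03807692132125 [0.455 0.798 0.802] [-0.19, 2.815, -1.249]
top 558.4036919459761 558.4036919459761 325.2525486934755 237.0337278095458 [0.339 0.017 1.167] [-2.154, 2.053, -0.232]
```

View pics/side0.png

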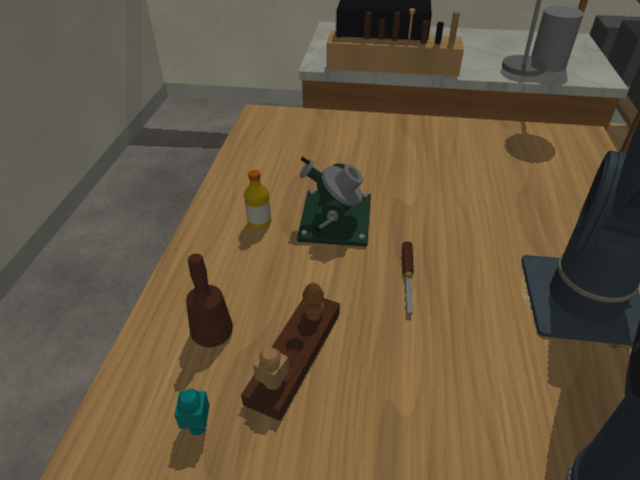

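View pics/top0.png

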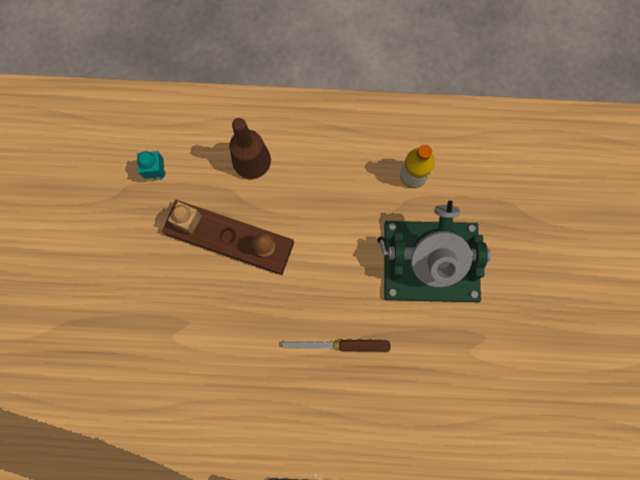

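The side view shows the blank at (270,368), the finished finial at (313,300), the stand at (335,200) and the turquoise decoy at (192,410). In the top view the blank is at (182,217), the middle hole at (227,236), the finial at (263,244) and the socket mouth at (445,267), leaning towards the robot.

```bash
cat > h.py <<'E'
import numpy as np,cv2,pickle
from scipy.spatial.transform import Rotation as R
def cloud(c):
    v,u=np.mgrid[0:480,0:640]; d=c['depth'].astype(float)
    p=np.stack([(u-c['cx'])/c['fx']*d,(v-c['cy'])/c['fy']*d,d],-1)
    w=p@R.from_rotvec(c['rotation']).as_matrix().T+c['origin']; w[d<=0]=np.nan
    return w
def rect(P):
    r=cv2.minAreaRect((P[:,:2]*1000).astype(np.float32)); return np.round(r[0],1),np.round(r[1],1),round(r[2],1)
E
python3 - <<'E'
from h import *
for n in("top","side"):
    c=pickle.load(open(n+'0.pkl','rb'));w=cloud(c);z=w[...,2]
    hsv=cv2.cvtColor(c['frame'],cv2.COLOR_RGB2HSV);H,S,V=cv2.split(hsv)
    bench=(np.abs(z)<.02)&(np.abs(w[...,1])<.5)&(w[...,0]>.4)&(w[...,0]<.8)
    print(n,'bench z',np.nanmedian(z[bench&(np.abs(z)<.01)]))
    reg=(w[...,0]>.4)&(w[...,0]<.9)
    for y0,y1,nm in((.05,.45,'block'),(-.45,-.05,'stand')):
        m=reg&(w[...,1]>y0)&(w[...,1]<y1)&(z>.012)
        print(nm,'n',m.sum(),'z hist',np.histogram(z[m],bins=np.arange(.01,.2,.01))[0])
    # block
    m=(reg&(w[...,1]>.05)&(w[...,1]<.5)&(z>.028)&(z<.040)&(V<110)).astype(np.uint8)
    k,l,st,ce=cv2.connectedComponentsWithStats(m);i=1+np.argmax(st[1:,4]);print('block',rect(w[l==i]),np.median(z[l==i]))
    m=(reg&(w[...,1]>.05)&(w[...,1]<.5)&(z>.087)&(z<.100)&(H<30)&(V>110))
    if m.sum()>5:print('pommeltop',m.sum(),rect(w[m]))
    m=(reg&(w[...,1]>.05)&(w[...,1]<.5)&(z>.107)&(z<.125)&(V>110))
    if m.sum()>5:print('button',m.sum(),rect(w[m]),np.median(w[m],0))
    g=(reg&(H>35)&(H<90)&(S>60)&(w[...,1]<-.02)&(w[...,1]>-.5)&(z>.01)&(z<.022))
    print('stand base',g.sum(),rect(w[g]))
    f=c['frame']; 
t=pickle.load(open('top0.pkl','rb'))['frame'];s=pickle.load(open('side0.pkl','rb'))['frame']
a=cv2.resize(t[190:320,370:500],(390,390),interpolation=cv2.INTER_CUBIC);b=cv2.resize(t[180:290,150:305],(390,277),interpolation=cv2.INTER_CUBIC)
d=cv2.resize(s[330:420,235:305],(303,390),interpolation=cv2.INTER_CUBIC)
b=np.vstack([b,np.zeros((113,390,3),np.uint8)])
cv2.imwrite('pics/crops.png',np.hstack([a,b])[:,:,::-1])
E
```

```text
top bench z 0.0006271590812312322
block n 7106 z hist [ 260  240 3313  161  221  218  250  289  528  541  638   80   24   20
   19   26   41   39]
stand n 9229 z hist [3103  379   99   88  127  156  211  620  683  805  640  607  777  488
  335   80   31    0]
block (array([586.8, 228.8]), array([266.4,  75.8]), 73.6) 0.0346566683709324
pommeltop 224 (array([580.9, 231.8]), array([212. ,  44.2]), 69.0)
button 310 (array([651.9, 239.7]), array([238.2, 181. ]), 9.8) [0.60372688 0.30223409 0.11424191]
stand base 3055 (array([ 558.7, -200.1]), array([168.1, 197. ]), 1.6)
side bench z -0.000534551479114076
block n 9590 z hist [ 517  590 3375  301  497  469  609  478  819  714  562   74   46   56
   54   63   79   66]
stand n 5791 z hist [1695  257  177  170  204  224  269  387  367  435  328  418  430  267
  113   38   12    0]
block (array([586.9, 228.5]), array([268.3,  77.3]), 73.7) 0.03333998611196465
pommeltop 110 (array([662.3, 263.6]), array([219.3, 172.4]), 17.0)
button 138 (array([597.2, 231.8]), array([182.3,  26.6]), 79.4) [0.60976849 0.31005306 0.11434717]
stand base 1616 (array([ 557.3, -198.4]), array([166.8, 205.7]), 1.7)
```

View pics/crops.png

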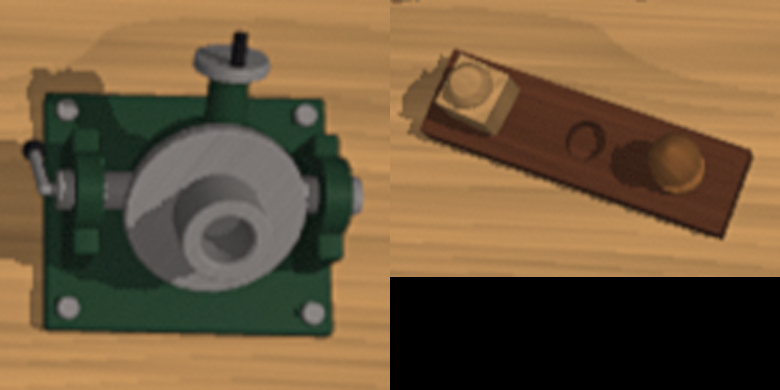

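The left crop shows the socket rim centred near crop (222,240), its bore in shade; the right one shows the blank's square pommel top at the block's left end, turned relative to the block.

```bash
python3 - <<'E'
from h import *
hole=np.array([.5868+.085*.282,.2288+.085*.959]);print('hole',hole)
allr=[]
for n in("top","side"):
    c=pickle.load(open(n+'0.pkl','rb'));w=cloud(c);z=w[...,2]
    hsv=cv2.cvtColor(c['frame'],cv2.COLOR_RGB2HSV);H,S,V=cv2.split(hsv)
    near=np.hypot(w[...,0]-hole[0],w[...,1]-hole[1])<.05
    for lo,hi,nm in((.085,.1,'pommeltop'),(.055,.1,'pommel'),(.108,.125,'button')):
        m=near&(z>lo)&(z<hi);P=w[m]
        if len(P)>5:print(n,nm,len(P),rect(P),np.round(np.median(P,0),4))
    # vertical faces of pommel: normals
    m=near&(z>.058)&(z<.088)
    gu=np.gradient(w,axis=1);gv=np.gradient(w,axis=0);N=np.cross(gv,gu);N/=np.linalg.norm(N,axis=-1,keepdims=True)
    mm=m&(np.abs(N[...,2])<.3);a=np.degrees(np.arctan2(N[mm][:,1],N[mm][:,0]))%90
    a4=np.exp(4j*np.radians(a));print('face yaw mod90',mm.sum(),np.degrees(np.angle(np.median(a4.real)+1j*np.median(a4.imag)))/4)
    # socket: grey points
    g=(S<40)&(np.abs(w[...,0]-.55)<.09)&(np.abs(w[...,1]+.2)<.062)&(z>.06)
    P=w[g];rng=np.random.default_rng(0)
    up=None
    for it in range(2):
        best=0
        for _ in range(1500):
            q=P[rng.choice(len(P),3,False)];nn=np.cross(q[1]-q[0],q[2]-q[0]);L=np.linalg.norm(nn)
            if L<1e-5:continue
            nn/=L;nn*=np.sign(nn[2]);
            if not .75<nn[2]<.95 or nn[0]>0:continue
            if up is not None and nn@up<.985:continue
            inl=np.abs((P-q[0])@nn)<.0015
            if inl.sum()>best:best=inl.sum();bi=inl
        I=P[bi];cen=I.mean(0);nn=np.linalg.svd(I-cen)[2][2];nn*=np.sign(nn[2])
        print(n,'plane',best,'n',np.round(nn,3),'tilt',np.degrees(np.arccos(nn[2])),'az',np.degrees(np.arctan2(nn[1],nn[0])),'c',np.round(cen,4),'d',np.round(cen@nn,4))
        if up is None: up=nn
        P=P[~bi]
        P=P[(P-cen)@nn>.025] if it==0 else P
E
```

```text
hole [0.61077  0.310315]
top pommeltop 249 (array([610.6, 309.4]), array([45.2, 44.1]), 68.0) [0.6012 0.2991 0.0941]
top pommel 377 (array([610.4, 309.3]), array([45.5, 44.5]), 68.0) [0.5996 0.2963 0.0924]
top button 214 (array([609.8, 309.4]), array([31.4, 33.2]), 42.5) [0.6093 0.3084 0.1143]
face yaw mod90 129 -21.539731502423468
top plane 985 n [-0.595 -0.008  0.804] tilt 36.53069709090185 az -179.2046039196832 c [ 0.5473 -0.1978  0.1144] d -0.2322
top plane 281 n [-0.603 -0.024  0.798] tilt 37.10741697438297 az -177.7092494612565 c [ 0.5178 -0.2031  0.1423] d -0.1938
side pommeltop 340 (array([610.7, 311.8]), array([45.2, 45.6]), 70.0) [0.6038 0.3235 0.0928]
side pommel 689 (array([610.7, 311.8]), array([45.5, 45.2]), 69.2) [0.6037 0.326  0.0847]
side button 237 (array([609.8, 312.4]), array([31.7, 31.8]), 20.4) [0.6098 0.3141 0.1129]
face yaw mod90 329 -21.156094399301892
side plane 438 n [-0.6   -0.025  0.8  ] tilt 36.878732478649255 az -177.63373376708245 c [ 0.5449 -0.185   0.1118] d -0.2327
side plane 129 n [-0.616 -0.011  0.788] tilt 38.01948371894945 az -178.97436352342658 c [ 0.5175 -0.1997  0.1405] d -0.2058
```

```bash
python3 - <<'E'
from h import *
from cell import arm,imaging
c=imaging.camera('wrist');s=arm.sense()
T=R.from_rotvec(s['tool_rot']).as_matrix();print('cam in tool',T.T@(c['origin']-s['tcp_pos']),'\n',(T.T@R.from_rotvec(c['rotation']).as_matrix()).round(3),c['fx'],c['cx'],c['cy'])
m=np.array([.517,-.2005,.141]);a=np.array([-.597,-.017,.802])
print('axis at z=.35..', [np.round(m+a*k,3) for k in(.1,.15,.2)])
w=cloud(pickle.load(open('top0.pkl','rb')));z=w[...,2]
for nm,(v0,v1,u0,u1) in dict(mallet=(110,180,225,275),glue=(140,190,395,440)).items():
    P=w[v0:v1,u0:u1].reshape(-1,3);P=P[P[:,2]>.03];print(nm,np.median(P,0),P[:,2].max())
E
```

```text
cam in tool [ 0.07263763 -0.00052015 -0.12363992] 
 [[-0.001 -0.957 -0.289]
 [ 1.    -0.001 -0.001]
 [ 0.    -0.289  0.957]] 371.64829954431775 318.815588100865 240.5919745514418
axis at z=.35.. [array([ 0.457, -0.202,  0.221]), array([ 0.427, -0.203,  0.261]), array([ 0.398, -0.204,  0.301])]
mallet [0.7479551  0.18697627 0.1091459 ] 0.21280374307305716
glue [ 0.73475209 -0.15412288  0.10179577] 0.15566772753818592
```

```bash
cat >> h.py <<'E'
def to(*tg,yaz=None):
    from cell import arm
    s=arm.sense();T=R.from_rotvec(s['tool_rot']).as_matrix()
    az=np.degrees(np.arctan2(T[1,1],T[0,1]))
    print('t',round(float(s['time']),2),'tcp',np.round(s['tcp_pos'],4),'yaz',round(az,1),'j7',round(s['joint_positions'][6],2),'f',np.round(s['contact_force'],1),'gap',round(float(s['finger_gap']),3))
    for t in tg: d=T.T@(np.array(t)-s['tcp_pos'])*100;print('cm',np.round(d,2),'rows>',round(np.linalg.norm(d)/4.17,1))
    if yaz is not None:
        d=(az-yaz+180)%360-180;print('spin',round(np.radians(d),3))
E
python3 -c "
from h import *
to((.52,.3,.25),(.56,0,.25),(.441,-.205,.22),yaz=91.6)"
```

```text
t 0.15 tcp [0.2564 0.6241 0.2496] yaz 67.7 j7 -0.06 f [-0.6  0.6  0.3] gap 1.0
cm [-3.670e+01 -1.996e+01 -1.000e-02] rows> 10.0
cm [-5.180e+01 -4.619e+01  3.000e-02] rows> 16.6
cm [-48.58 -69.67   3.06] rows> 20.4
spin -0.418
```

Emit:
{"name": "servo_tool", "arguments": {"motion": [{"linear": [-36.7,-20,0],"spin": -0.42},{"linear": [-36.7,-20,0],"spin": -0.42},{"linear": [-36.7,-20,0],"spin": -0.42},{"linear": [-36.7,-20,0],"spin": -0.42},{"linear": [-36.7,-20,0],"spin": -0.42},{"linear": [-36.7,-20,0],"spin": -0.42},{"linear": [-36.7,-20,0],"spin": -0.42},{"linear": [-36.7,-20,0],"spin": -0.42},{"linear": [-36.7,-20,0],"spin": -0.42},{"linear": [-51.8,-46.2,0],"spin": -0.42},{"linear": [-51.8,-46.2,0],"spin": -0.42},{"linear": [-51.8,-46.2,0],"spin": -0.42},{"linear": [-51.8,-46.2,0],"spin": -0.42},{"linear": [-51.8,-46.2,0],"spin": -0.42},{"linear": [-51.8,-46.2,0],"spin": -0.42},{"linear": [-51.8,-46.2,0],"spin": -0.42},{"linear": [-48.6,-69.7,3],"spin": -0.42},{"linear": [-48.6,-69.7,3],"spin": -0.42},{"linear": [-48.6,-69.7,3],"spin": -0.42},{"linear": [-48.6,-69.7,3],"spin": -0.42}]}}

```text
time: 1.82
tcp_pos: [0.4835, -0.1063, 0.232]
tool_rot: [0.047, -3.141, 0.0]
contact_force: [0.8, -0.3, -0.2]
finger_gap: 1.004
grasp_force: 0.0
```

```bash
python3 -c "
from h import *
to((.441,-.205,.22),yaz=91.6)"
```

```text
t 1.82 tcp [ 0.4835 -0.1063  0.232 ] yaz 91.7 j7 1.74 f [ 0.8 -0.3 -0.2] gap 1.004
cm [ 4.54 -9.73  1.2 ] rows> 2.6
spin 0.002
```

Emit:
{"name": "servo_tool", "arguments": {"motion": [{"linear": [3.5,-7.5,0.9],"spin": 0},{"linear": [3.5,-7.5,0.9],"spin": 0},{"linear": [3.5,-7.5,0.9],"spin": 0},{"linear": [3.5,-7.5,0.9],"spin": 0}]}}

```text
time: 2.15
tcp_pos: [0.4505, -0.1831, 0.223]
tool_rot: [0.039, -3.14, 0.001]
contact_force: [-0.0, 0.8, 0.4]
finger_gap: 1.001
grasp_force: 0.0
```

```bash
python3 - <<'E'
from h import *
from cell import imaging
to((.441,-.205,.22))
c=imaging.camera('wrist');pickle.dump(c,open('w1.pkl','wb'))
f=c['frame'];RM=R.from_rotvec(c['rotation']).as_matrix()
def proj(p):
    q=RM.T@(np.array(p)-c['origin']);th=np.arctan2(np.hypot(q[0],q[1]),q[2]);r=c['fx']*th;d=q[:2]/np.hypot(*q[:2]);return np.array([c['cx'],c['cy']])+r*d
m=np.array([.517,-.2005,.141]);u,v=proj(m).astype(int);print(u,v,proj(m-[-.024,0,.032]))
cr=f[max(v-60,0):v+60,u-60:u+60];cr=cv2.resize(cr,(540,int(540*cr.shape[0]/120)),interpolation=cv2.INTER_CUBIC)
cr=cv2.convertScaleAbs(cr,alpha=1.6)
cv2.imwrite('pics/w1.png',cr[:,:,::-1])
E
```

```text
t 2.15 tcp [ 0.4505 -0.1831  0.223 ] yaz 91.4 j7 1.91 f [-0.   0.8  0.4] gap 1.001
cm [ 1.01 -2.17  0.31] rows> 0.6
291 352 [294.59525637 354.83909479]
```

View pics/w1.png

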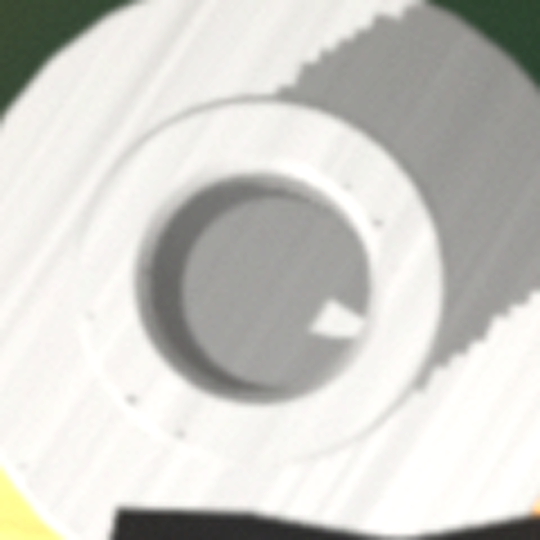

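The bore is centred near crop (255,285), and a small bright patch about 7 mm wide sits at (338,320), probably the key's lit top. I'll look again from on the axis and check depth.

Emit:
{"name": "servo_tool", "arguments": {"motion": [{"linear": [1,-2.2,0.3],"spin": 0},{"linear": [1,-2.2,0.3],"spin": 0},{"linear": [1,-2.2,0.3],"spin": 0}]}}

```text
time: 2.45
tcp_pos: [0.443, -0.2023, 0.2202]
tool_rot: [0.048, -3.141, -0.0]
contact_force: [0.0, -0.1, 1.0]
finger_gap: 0.999
grasp_force: 0.0
```

```bash
python3 - <<'E'
from h import *
from cell import imaging
to((.441,-.205,.22))
c=imaging.camera('wrist');pickle.dump(c,open('w2.pkl','wb'))
RM=R.from_rotvec(c['rotation']).as_matrix()
# fisheye cloud
v,u=np.mgrid[0:480,0:640];dx=u-c['cx'];dy=v-c['cy'];r=np.hypot(dx,dy)+1e-9;th=r/c['fx'];d=c['depth']
P=np.stack([dx/r*np.tan(th)*d,dy/r*np.tan(th)*d,d.astype(float)],-1);W=P@RM.T+c['origin'];W[d<=0]=np.nan
m=np.array([.517,-.2005,.141]);a=np.array([-.597,-.017,.802])
x=np.array([.802,.022,.597]);x-=a*(x@a);x/=np.linalg.norm(x);y=np.cross(a,x)
L=(W-m)@np.stack([x,y,a]).T*1000
g=(np.hypot(L[...,0],L[...,1])<29)&(np.abs(L[...,2])<4)&(np.hypot(L[...,0],L[...,1])>14)
I=W[g];cen=I.mean(0);n=np.linalg.svd(I-cen)[2][2];n*=np.sign(n[2]);print('rim n',n,'tilt',np.degrees(np.arccos(n[2])),'zoff',np.median(L[g][:,2]))
(bu,bv),_=cv2.minEnclosingCircle(np.argwhere(g)[:,::-1].astype(np.float32));print(bu,bv)
print('rim outer rect in local',rect(L[g]/1000))
ins=(np.hypot(L[...,0],L[...,1])<16.5)
print('depth hist in bore',np.histogram(L[ins][:,2],bins=np.arange(-44,4,4)))
k=ins&(L[...,2]>-24)&(L[...,2]<-8);k2=k&(np.hypot(L[...,0],L[...,1])<14);print('key pts',k.sum(),k2.sum(),np.nanmean(L[k2],0) if k2.any() else '')
uu,vv=int(bu),int(bv);cr=c['frame'][vv-45:vv+45,uu-45:uu+45]
cr=cv2.resize(cr,(540,540),interpolation=cv2.INTER_CUBIC);cv2.imwrite('pics/w2.png',cr[:,:,::-1])
# bright patch in bore
V=c['frame'].max(2);b=ins&(V>np.percentile(V[ins],85))&(np.hypot(L[...,0],L[...,1])<15);print('bright',b.sum(),np.nanmedian(L[b],0))
E
```

```text
t 2.45 tcp [ 0.443  -0.2023  0.2202] yaz 91.8 j7 1.96 f [ 0.  -0.1  1. ] gap 0.999
cm [ 0.21 -0.26  0.02] rows> 0.1
rim n [-0.60216179 -0.01578377  0.79821805] tilt 37.039725956831326 zoff -0.7473260069988812
316.5340576171875 365.7765808105469
rim outer rect in local (array([ 1.3, -1.7]), array([55.3, 53.5]), 0.3)
depth hist in bore (array([957, 238,  19,  18,  17,  24,  84,  44,  24,  25, 217]), array([-44, -40, -36, -32, -28, -24, -20, -16, -12,  -8,  -4,   0]))
key pts 176 104 [  4.00533454   9.21306492 -16.31638523]
bright 235 [  0.36752381   9.84226005 -13.78876114]
```

View pics/w2.png

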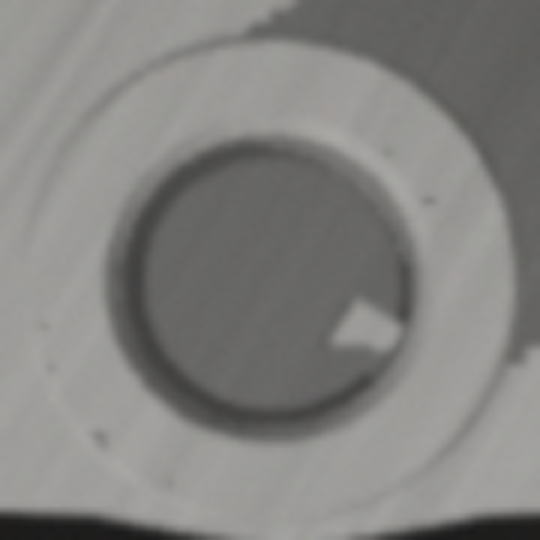

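```bash
python3 - <<'E'
from h import *
c=pickle.load(open('w2.pkl','rb'))
RM=R.from_rotvec(c['rotation']).as_matrix()
v,u=np.mgrid[0:480,0:640];dx=u-c['cx'];dy=v-c['cy'];r=np.hypot(dx,dy)+1e-9;th=r/c['fx'];d=c['depth']
P=np.stack([dx/r*np.tan(th)*d,dy/r*np.tan(th)*d,d.astype(float)],-1);W=P@RM.T+c['origin'];W[d<=0]=np.nan
m=np.array([.517,-.2005,.141]);t=np.radians(36.9);az=np.radians(-178.4)
a=np.array([np.sin(t)*np.cos(az),np.sin(t)*np.sin(az),np.cos(t)]);x=np.array([0,0,1])-a*a[2];x/=np.linalg.norm(x);y=np.cross(a,x)
B=np.stack([x,y,a]);L=(W-m)@B.T*1000
rr=np.hypot(L[...,0]-1.3,L[...,1]+1.7)
# outer edge of rim plane & inner: contours
g=((np.abs(L[...,2]+.75)<2)&(rr<32)).astype(np.uint8)
cs,h=cv2.findContours(g,cv2.RETR_CCOMP,cv2.CHAIN_APPROX_NONE)
ctr=[]
for i,q in enumerate(cs):
    if len(q)<60: continue
    pts=q[:,0];Q=L[pts[:,1],pts[:,0]];Q=Q[np.isfinite(Q).all(1)]
    A=np.c_[2*Q[:,:2],np.ones(len(Q))];s=np.linalg.lstsq(A,(Q[:,:2]**2).sum(1),rcond=None)[0];R0=np.sqrt(s[2]+s[0]**2+s[1]**2)
    print('circle',len(Q),s[:2].round(2),R0.round(2));ctr.append((R0,s[:2]))
c0=min(ctr,key=lambda q:abs(q[0]-17.5))[1]
print('mouth',m+(np.array([c0[0],c0[1],-.75])/1000)@B)
k=(rr<15)&(L[...,2]>-18.5)&(L[...,2]<-14);K=L[k];print('key',k.sum(),K.mean(0),'ang',np.degrees(np.arctan2(K[:,1].mean()-c0[1],K[:,0].mean()-c0[0])),'minr',np.percentile(np.hypot(*(K[:,:2]-c0).T),5),rect(K/1000))
print(np.argwhere(k).mean(0)[::-1],np.ptp(np.argwhere(k),axis=0))
E
```

```text
circle 235 [ 1.1  -2.59] 27.54
circle 155 [ 1.06 -2.64] 16.97
mouth [ 0.51837172 -0.20310658  0.141037  ]
key 79 [  7.65660329   8.24407556 -16.70298794] ang 58.79188430201779 minr 10.170102404791065 (array([7.7, 8.3]), array([6.2, 6.3]), 55.5)
[331.26582278 375.5443038 ] [11 10]
```

The key shows at bore angle about 57° from the socket's x axis (toward +y). I'll grip the button with the tool yawed so the notch lands at that angle after tilting.

```bash
python3 -c "
from h import *
to((.52,0,.24),(.6105,.3105,.17),(.6105,.3105,.118),yaz=11.7)
from cell import arm;print(arm.tcp_to_tips)"
```

```text
t 2.5 tcp [ 0.4434 -0.2017  0.2202] yaz 91.8 j7 1.96 f [1.1 0.5 1. ] gap 0.996
cm [-8.3  19.92 -1.97] rows> 5.2
cm [-18.34  50.66   5.05] rows> 13.0
cm [-18.33  50.66  10.25] rows> 13.2
spin 1.398
0.019
```

Emit:
{"name": "servo_tool", "arguments": {"motion": [{"linear": [-8.3,19.9,-2],"spin": 1.4},{"linear": [-8.3,19.9,-2],"spin": 1.4},{"linear": [-8.3,19.9,-2],"spin": 1.4},{"linear": [-8.3,19.9,-2],"spin": 1.4},{"linear": [-8.3,19.9,-2],"spin": 1.4},{"linear": [-18.3,50.7,5],"spin": 1.4},{"linear": [-18.3,50.7,5],"spin": 1.4},{"linear": [-18.3,50.7,5],"spin": 1.4},{"linear": [-18.3,50.7,5],"spin": 1.4},{"linear": [-18.3,50.7,5],"spin": 1.4},{"linear": [-18.3,50.7,5],"spin": 1.4},{"linear": [-18.3,50.7,5],"spin": 1.4},{"linear": [-18.3,50.7,5],"spin": 1.4},{"linear": [-18.3,50.7,5],"spin": 1.4},{"linear": [-18.3,50.7,5],"spin": 1.4},{"linear": [-18.3,50.7,5],"spin": 1.4},{"linear": [-18.3,50.7,5],"spin": 1.4}]}}

```text
time: 3.92
tcp_pos: [0.6096, 0.3095, 0.1702]
tool_rot: [1.986, 2.434, -0.001]
contact_force: [0.2, -0.7, -0.4]
finger_gap: 1.0
grasp_force: 0.0
```

```bash
python3 -c "
from h import *
to((.6105,.3105,.17),(.6105,.3105,.118),yaz=11.7)"
```

```text
t 3.92 tcp [0.6096 0.3095 0.1702] yaz 11.6 j7 -0.13 f [ 0.2 -0.7 -0.4] gap 1.0
cm [0.08 0.11 0.02] rows> 0.0
cm [0.09 0.11 5.22] rows> 1.3
spin -0.002
```

Emit:
{"name": "servo_tool", "arguments": {"motion": [{"linear": [0.1,0.1,3],"spin": 0},{"linear": [0.1,0.1,5.2],"spin": 0},{"linear": [0.1,0.1,5.2],"spin": 0},{"linear": [0.1,0.1,5.2],"spin": 0}]}}

```text
time: 4.25
tcp_pos: [0.6105, 0.3091, 0.1182]
tool_rot: [-1.989, -2.431, 0.003]
contact_force: [-0.7, -0.6, 0.0]
finger_gap: 0.994
grasp_force: 0.0
```

Emit:
{"name": "servo_tool", "arguments": {"motion": [{"linear": [0,0,0],"spin": 0},{"linear": [0,0,0],"spin": 0},{"linear": [0,0,0],"spin": 0},{"linear": [0,0,0],"spin": 0},{"linear": [0,0,0],"spin": 0},{"linear": [0,0,0],"spin": 0},{"linear": [0,0,0],"spin": 0},{"linear": [0,0,0],"spin": 0}], "gripper": -1, "force": 30}}

```text
time: 4.92
tcp_pos: [0.6116, 0.3107, 0.1195]
tool_rot: [1.987, 2.433, 0.003]
contact_force: [-1.2, -1.0, 6.0]
finger_gap: 0.397
grasp_force: 29.4
```

Emit:
{"name": "servo_tool", "arguments": {"motion": [{"linear": [0,0,0],"spin": 0},{"linear": [0,0,0],"spin": 0},{"linear": [0,0,-0.6],"spin": 0},{"linear": [0,0,-0.6],"spin": 0},{"linear": [0,0,-0.6],"spin": 0}], "gripper": 0.2}}

```text
time: 5.33
tcp_pos: [0.6113, 0.3106, 0.1248]
tool_rot: [1.987, 2.433, 0.001]
contact_force: [1.1, -0.1, 0.4]
finger_gap: 0.6
grasp_force: 0.0
```

Emit:
{"name": "servo_tool", "arguments": {"motion": [{"linear": [0,0,0],"spin": 0},{"linear": [0,0,0],"spin": 0},{"linear": [0,0,0],"spin": 0},{"linear": [0,0,0],"spin": 0},{"linear": [0,0,0],"spin": 0}], "gripper": -1, "force": 30}}

```text
time: 5.75
tcp_pos: [0.6112, 0.3106, 0.1244]
tool_rot: [1.987, 2.433, 0.001]
contact_force: [0.3, 0.2, 3.9]
finger_gap: 0.374
grasp_force: 27.5
```

```bash
python3 - <<'E'
from h import *
from cell import imaging
to((.6105,.3105,.118))
c=imaging.camera('side')
cr=cv2.resize(c['frame'][290:430,190:340],(600,560),interpolation=cv2.INTER_CUBIC);cv2.imwrite('pics/g1.png',cr[:,:,::-1])
E
```

```text
t 5.75 tcp [0.6112 0.3106 0.1244] yaz 11.5 j7 -0.12 f [0.3 0.2 3.9] gap 0.374
cm [ 0.01 -0.07  0.64] rows> 0.2
```

View pics/g1.png

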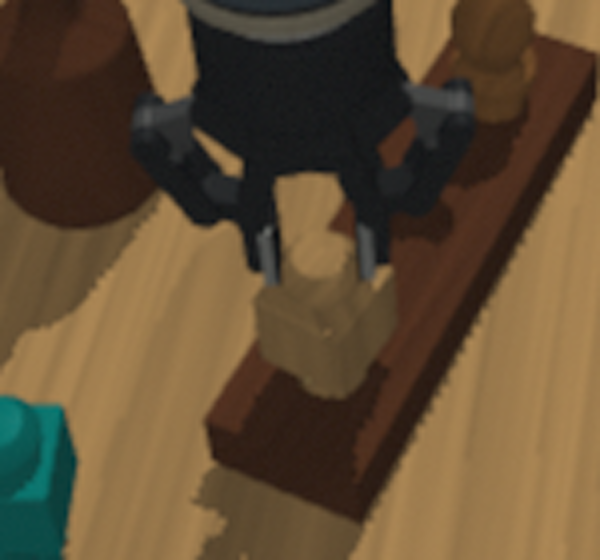

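The fingers hold the button squarely, with the pommel below and clear. Next I lift by 12 mm and lean the blank against the hole's edge to tilt it in the grip.

Emit:
{"name": "servo_tool", "arguments": {"motion": [{"linear": [0,0,-0.6],"spin": 0},{"linear": [0,0,-1.2],"spin": 0},{"linear": [0,0,-1.2],"spin": 0},{"linear": [0.5,0,-1.25],"spin": 0},{"linear": [1,0,-1.3],"spin": 0},{"linear": [1.5,0,-1.3],"spin": 0},{"linear": [2,0,-1.3],"spin": 0},{"linear": [2.5,0,-1.25],"spin": 0},{"linear": [3,0,-1.2],"spin": 0},{"linear": [3.5,0,-1.1],"spin": 0},{"linear": [4,0,-0.95],"spin": 0},{"linear": [4.5,0,-0.8],"spin": 0},{"linear": [5,0,-0.65],"spin": 0},{"linear": [5.4,0,-0.45],"spin": 0},{"linear": [5.8,0,-0.3],"spin": 0},{"linear": [5.8,0,-0.3],"spin": 0},{"linear": [5.8,0,-0.3],"spin": 0}]}}

```text
time: 7.22
tcp_pos: [0.5998, 0.3694, 0.1281]
tool_rot: [-1.986, -2.434, -0.005]
contact_force: [-0.8, 3.1, 6.5]
finger_gap: -0.001
grasp_force: 3.7
```

Emit:
{"name": "servo_tool", "arguments": {"motion": [{"linear": [0,0,-3],"spin": 0},{"linear": [0,0,-6],"spin": 0},{"linear": [0,0,-6],"spin": 0}], "gripper": 1}}

```text
time: 7.47
tcp_pos: [0.6022, 0.3681, 0.1932]
tool_rot: [1.986, 2.43, 0.012]
contact_force: [0.8, -0.1, 0.7]
finger_gap: 0.418
grasp_force: 0.0
```

```bash
python3 - <<'E'
from h import *
from cell import imaging
to((.6105,.3105,.118))
c=imaging.camera('side')
w=cloud(c);hole=np.array([.6108,.3103]);near=np.hypot(w[...,0]-hole[0],w[...,1]-hole[1])<.05
z=w[...,2];hsv=cv2.cvtColor(c['frame'],cv2.COLOR_RGB2HSV)
for n in('side','top'):
  c=imaging.camera(n);w=cloud(c);z=w[...,2];V=c['frame'].max(2).astype(int);near=np.hypot(w[...,0]-hole[0],w[...,1]-hole[1])<.045
  for lo,hi in((.085,.1),(.058,.1),(.106,.125)):
    m=near&(z>lo)&(z<hi)&(V>90);
    if m.sum()>5:print(n,lo,m.sum(),rect(w[m]),np.median(z[m]))
  if n=='side':
    cr=cv2.resize(c['frame'][290:430,190:340],(600,560),interpolation=cv2.INTER_CUBIC);cv2.imwrite('pics/g2.png',cr[:,:,::-1])
E
```

```text
t 7.47 tcp [0.6022 0.3681 0.1932] yaz 11.5 j7 -0.21 f [ 0.8 -0.1  0.7] gap 0.418
cm [-5.83 -0.4   7.5 ] rows> 2.3
side 0.085 108 (array([599.6, 339.9]), array([38.7, 42.5]), 74.6) 0.09515790824796927
side 0.058 137 (array([598.9, 333. ]), array([48.2, 45.2]), 80.7) 0.0937654701280276
side 0.106 55 (array([606.3, 346.8]), array([19.8, 27.5]), 47.9) 0.10936162581469722
top 0.085 240 (array([599.8, 337.3]), array([42.9, 46.2]), 73.3) 0.09344125380875756
top 0.058 473 (array([603.6, 332.6]), array([48.4, 56.6]), 76.9) 0.08522728647311117
top 0.106 77 (array([603.3, 340.2]), array([25.2, 27.4]), 9.5) 0.10956189072780664
```

View pics/g2.png

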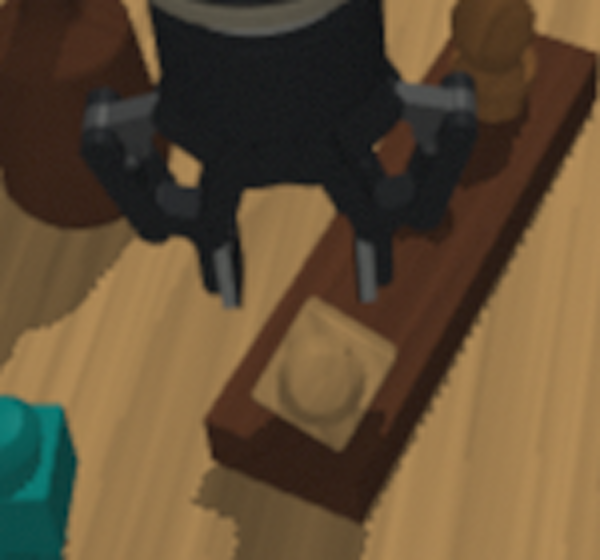

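The blank still stands in its hole, leaning towards the side camera (button at crop (320,375)). The pads slipped off its tapered upper part, so I'll measure the lean.

```bash
python3 - <<'E'
from h import *
from cell import imaging
hole=np.array([.605,.33])
for n in('side','top'):
  c=imaging.camera(n);w=cloud(c);z=w[...,2];V=c['frame'].max(2).astype(int)
  near=(np.hypot(w[...,0]-hole[0],w[...,1]-hole[1])<.05)&(z>.045)&(z<.13)&(V>70)
  P=w[near];rng=np.random.default_rng(1)
  for it in range(3):
    best=0
    for _ in range(2000):
        q=P[rng.choice(len(P),3,False)];nn=np.cross(q[1]-q[0],q[2]-q[0]);L=np.linalg.norm(nn)
        if L<2e-5:continue
        nn/=L;inl=np.abs((P-q[0])@nn)<.0012
        if inl.sum()>best:best=inl.sum();bi=inl
    I=P[bi];cen=I.mean(0);nn=np.linalg.svd(I-cen)[2][2];nn*=np.sign(nn[2])
    print(n,best,len(P),np.round(nn,3),'tilt',np.degrees(np.arccos(nn[2])).round(1),'az',np.degrees(np.arctan2(nn[1],nn[0])).round(1),np.round(cen,4))
    P=P[~bi]
  np.save(n+'_pts.npy',w[near])
E
```

```text
side 198 798 [-0.129  0.619  0.775] tilt 39.2 az 101.8 [0.5995 0.3507 0.0901]
side 125 600 [-0.091  0.645  0.759] tilt 40.7 az 98.0 [0.6002 0.365  0.1048]
side 75 475 [-0.174  0.582  0.794] tilt 37.4 az 106.7 [0.5986 0.3609 0.1035]
top 218 896 [-0.437 -0.733  0.521] tilt 58.6 az -120.8 [0.5959 0.324  0.0862]
top 116 678 [ 0.026 -0.764  0.645] tilt 49.8 az -88.1 [0.6012 0.3291 0.0823]
top 93 562 [-0.65  -0.632  0.422] tilt 65.1 az -135.8 [0.6006 0.3305 0.0866]
```

```bash
python3 - <<'E'
from h import *
for n,cx in(("top",(.6103,.3095)),("side",(.6105,.312))):
    w=cloud(pickle.load(open(n+'0.pkl','rb')));r=np.hypot(w[...,0]-cx[0],w[...,1]-cx[1])*1000;z=w[...,2]*1000
    for lo in range(94,120,2):
        m=(r<24)&(z>=lo)&(z<lo+2)
        if m.any():print(n,lo,m.sum(),np.percentile(r[m],[5,50,95]).round(1))
# leaning blank
a=np.array([-.128,.62,.774]);a/=np.linalg.norm(a);x=np.array([0,0,1])-a*a[2];x/=np.linalg.norm(x);y=np.cross(a,x);B=np.stack([x,y,a])
O=np.array([.5995,.3507,.0901])
for n in('side','top'):
    L=(np.load(n+'_pts.npy')-O)@B.T*1000
    for lo,hi in((-30,-3),(-2,2),(4,8),(8,12),(12,16),(16,20),(20,26)):
        q=L[(L[:,2]>lo)&(L[:,2]<hi)]
        if len(q)>5:print(n,lo,hi,len(q),'x',np.percentile(q[:,0],[2,98]).round(1),'y',np.percentile(q[:,1],[2,98]).round(1),rect(q/1000))
E
```

```text
top 94 68 [15.4 20.1 23.7]
top 96 24 [18.1 20.8 23.4]
top 98 7 [18.5 20.  23.2]
top 100 5 [16.  16.7 21. ]
top 102 10 [14.4 16.6 17.1]
top 104 12 [14.7 16.5 18.4]
top 106 22 [14.4 16.7 18. ]
top 108 30 [13.1 15.8 17.4]
top 110 29 [12.1 14.8 16.2]
top 112 42 [ 5.4 12.  14.7]
top 114 69 [ 4.1  9.9 14.2]
top 116 33 [ 2.8  7.5 11.7]
top 118 9 [ 1.4  8.5 13.3]
side 94 60 [13.5 19.1 22.4]
side 96 3 [16.1 18.6 18.9]
side 98 1 [14.2 14.2 14.2]
side 100 6 [15.7 16.  16.8]
side 102 21 [14.8 16.4 17.8]
side 104 27 [13.6 15.9 18. ]
side 106 38 [12.5 15.8 17.4]
side 108 47 [10.5 14.3 16.6]
side 110 39 [ 9.7 12.  15. ]
side 112 70 [ 5.  10.2 13.6]
side 114 68 [ 2.3  8.  12. ]
side 116 13 [ 1.5  3.6 10. ]
side -30 -3 47 x [-20.   27.4] y [-25.3  22. ] (array([-0.9,  2.4]), array([43.8, 42.6]), 56.7)
side -2 2 277 x [-27.3  24.9] y [-23.5  28.7] (array([-1.4,  2.8]), array([43.7, 43.6]), 56.2)
side 8 12 15 x [-15.4  15.9] y [-13.8  17.3] (array([0.7, 2.3]), array([30.9, 33.2]), 8.5)
side 12 16 106 x [-18.4  15.6] y [-14.2  19.4] (array([-1.3,  2.6]), array([33.7, 34.5]), 87.8)
side 16 20 150 x [-14.8  12.9] y [-11.2  17.3] (array([-1. ,  2.5]), array([29.6, 29.7]), 53.6)
side 20 26 130 x [-12.5   9.5] y [-8.1 13.9] (array([-2. ,  1.9]), array([23.1, 24. ]), 35.4)
top -30 -3 295 x [ 0.1 29.6] y [-26.2  28.5] (array([15.5,  4.2]), array([32.7, 61.2]), 8.8)
top -2 2 128 x [-10.3  28.8] y [-23.   27.3] (array([1.5, 1.6]), array([44.2, 45.9]), 57.2)
top 4 8 11 x [-8.  27.3] y [-12.    9.2] (array([ 8.3, -1.6]), array([46.3, 13.6]), 39.6)
top 8 12 35 x [ 2. 19.] y [-15.   18.8] (array([10.9,  0.9]), array([34.4, 17.8]), 83.3)
top 12 16 47 x [-5.6 18.9] y [-14.8  17. ] (array([ 7.1, -0.9]), array([34.8, 21.8]), 65.4)
top 16 20 53 x [-9.2 16.8] y [-13.1  15.5] (array([3.5, 0.3]), array([29.7, 24.7]), 64.0)
top 20 26 74 x [-10.9  12.1] y [-8.7 13.6] (array([1. , 2.4]), array([23. , 24.9]), 49.0)
```

```bash
python3 - <<'E'
from h import *
a=np.array([-.128,.62,.774]);a/=np.linalg.norm(a);x=np.array([0,0,1])-a*a[2];x/=np.linalg.norm(x);y=np.cross(a,x)
Bp=np.array([.5995,.3507,.0901])-.0007*x+.0022*y
u=np.array([np.cos(np.radians(101.6)),np.sin(np.radians(101.6)),0])
t=Bp+.010*u;t[2]=Bp[2]+.022;print(Bp,t)
to(t+[0,0,.04],t)
E
```

```text
[0.60154501 0.35167546 0.08965682] [0.59953423 0.36147121 0.11165682]
t 7.72 tcp [0.5989 0.3671 0.1861] yaz 11.5 j7 -0.21 f [-0.1 -0.4 -0.5] gap 0.848
cm [-0.56 -0.04  3.44] rows> 0.8
cm [-0.56 -0.04  7.44] rows> 1.8
```

Emit:
{"name": "servo_tool", "arguments": {"motion": [{"linear": [-0.5,0,2],"spin": 0},{"linear": [-0.5,0,3.4],"spin": 0},{"linear": [-0.5,0,4.4],"spin": 0},{"linear": [-0.5,0,5.4],"spin": 0},{"linear": [-0.5,0,6.4],"spin": 0},{"linear": [-0.5,0,7.4],"spin": 0},{"linear": [-0.5,0,7.4],"spin": 0},{"linear": [-0.5,0,7.4],"spin": 0}], "gripper": 0.2}}

```text
time: 8.38
tcp_pos: [0.6002, 0.3624, 0.1127]
tool_rot: [-1.987, -2.433, 0.002]
contact_force: [0.8, -0.5, 0.4]
finger_gap: 0.598
grasp_force: 0.0
```

Emit:
{"name": "servo_tool", "arguments": {"motion": [{"linear": [0,0,0],"spin": 0},{"linear": [0,0,0],"spin": 0},{"linear": [0,0,0],"spin": 0},{"linear": [0,0,0],"spin": 0},{"linear": [0,0,0],"spin": 0},{"linear": [0,0,0],"spin": 0}], "gripper": -1, "force": 60}}

```text
time: 8.88
tcp_pos: [0.6007, 0.3631, 0.1139]
tool_rot: [-1.987, -2.433, -0.002]
contact_force: [0.1, 2.7, 3.5]
finger_gap: 0.379
grasp_force: 59.5
```

Emit:
{"name": "servo_tool", "arguments": {"motion": [{"linear": [0,0,0],"spin": 0},{"linear": [0,0,0],"spin": 0},{"linear": [0,0,0],"spin": 0},{"linear": [0.1,0,0.2],"spin": 0},{"linear": [0.1,0,0.4],"spin": 0},{"linear": [0.1,0,0.4],"spin": 0},{"linear": [0.1,0,0.4],"spin": 0}], "gripper": 0.1}}

```text
time: 9.47
tcp_pos: [0.6, 0.3633, 0.1088]
tool_rot: [-1.987, -2.433, 0.001]
contact_force: [-0.3, 0.0, -0.3]
finger_gap: 0.556
grasp_force: 0.0
```

Emit:
{"name": "servo_tool", "arguments": {"motion": [{"linear": [0,0,0],"spin": 0},{"linear": [0,0,0],"spin": 0},{"linear": [0,0,0],"spin": 0},{"linear": [0,0,0],"spin": 0},{"linear": [0,0,0],"spin": 0},{"linear": [0,0,0],"spin": 0}], "gripper": -1, "force": 60}}

```text
time: 9.97
tcp_pos: [0.6002, 0.3635, 0.1093]
tool_rot: [-1.987, -2.433, -0.0]
contact_force: [-0.8, 0.9, 1.0]
finger_gap: 0.385
grasp_force: 59.4
```

Emit:
{"name": "servo_tool", "arguments": {"motion": [{"linear": [0,0,-0.5],"spin": 0},{"linear": [0,0,-1],"spin": 0},{"linear": [0,0,-1.5],"spin": 0},{"linear": [0,0,-2.5],"spin": 0},{"linear": [0,0,-4],"spin": 0},{"linear": [0,0,-6],"spin": 0},{"linear": [0,0,-8],"spin": 0},{"linear": [0,0,-10],"spin": 0},{"linear": [0,0,-10],"spin": 0}]}}

```text
time: 10.72
tcp_pos: [0.6022, 0.364, 0.2147]
tool_rot: [1.986, 2.431, 0.011]
contact_force: [1.0, -0.1, -0.4]
finger_gap: 0.377
grasp_force: 59.9
```

```bash
cat >> h.py <<'E'
def pose(C,names=('side','top'),rad=.06):
    """fit pommel planes near C; local frame guess printed"""
    from cell import imaging
    for n in names:
        c=imaging.camera(n);w=cloud(c);hsv=cv2.cvtColor(c['frame'],cv2.COLOR_RGB2HSV);H,S,V=cv2.split(hsv)
        m=(np.linalg.norm(w-C,axis=-1)<rad)&(H>8)&(H<28)&(S>50)&(V>70)
        P=w[m];np.save(n+'_pts.npy',P);rng=np.random.default_rng(1)
        print(n,len(P))
        for it in range(3):
            if len(P)<30:break
            best=0
            for _ in range(2000):
                q=P[rng.choice(len(P),3,False)];nn=np.cross(q[1]-q[0],q[2]-q[0]);L=np.linalg.norm(nn)
                if L<2e-5:continue
                nn/=L;inl=np.abs((P-q[0])@nn)<.0012
                if inl.sum()>best:best=inl.sum();bi=inl
            I=P[bi];cen=I.mean(0);nn=np.linalg.svd(I-cen)[2][2]
            if nn@(c['origin']-cen)<0:nn=-nn
            print('  ',best,np.round(nn,3),'tilt',np.degrees(np.arccos(nn[2])).round(1),'az',np.degrees(np.arctan2(nn[1],nn[0])).round(1),np.round(cen,4))
            P=P[~bi]
    
E
python3 - <<'E'
from h import *
from cell import imaging
to((.6,.3,.2))
pose(np.array([.6015,.335,.16]))
c=imaging.camera('side')
cr=cv2.resize(c['frame'][250:430,190:340],(500,600),interpolation=cv2.INTER_CUBIC);cv2.imwrite('pics/g3.png',cr[:,:,::-1])
E
```

```text
t 10.72 tcp [0.6022 0.364  0.2147] yaz 11.5 j7 -0.21 f [ 1.  -0.1 -0.4] gap 0.377
cm [-6.23 -1.5   1.44] rows> 1.6
side 570
   153 [-0.153  0.597  0.788] tilt 38.0 az 104.4 [0.6046 0.355  0.1934]
   131 [-0.005  0.552  0.834] tilt 33.5 az 90.5 [0.6009 0.3659 0.2089]
   75 [0.073 0.532 0.844] tilt 32.5 az 82.2 [0.6009 0.3625 0.2075]
top 1041
   283 [-0.405 -0.75   0.523] tilt 58.5 az -118.3 [0.5973 0.3248 0.1894]
   155 [-0.117 -0.788  0.605] tilt 52.8 az -98.5 [0.6026 0.3274 0.1814]
   110 [-0.403 -0.719  0.566] tilt 55.5 az -119.2 [0.6008 0.3304 0.195 ]
```

View pics/g3.png

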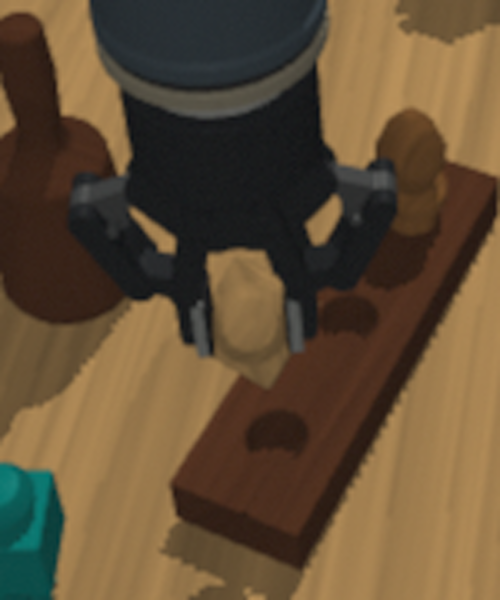

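The blank hangs tilted about 38° in the grip (crop (250,310)) with the stock block's holes empty below. Now I carry it to the stand.

```bash
python3 -c "
from h import *
to((.602,.364,.27),(.56,.05,.27),(.448,-.2037,.27),yaz=91.6)"
```

```text
t 10.87 tcp [0.6    0.3633 0.2093] yaz 11.5 j7 -0.21 f [-1.1 -1.  -0.9] gap 0.383
cm [ 0.03  0.21 -6.07] rows> 1.5
cm [-29.9  -10.17  -6.08] rows> 7.7
cm [-52.53 -26.21  -6.08] rows> 14.2
spin -1.398
```

Emit:
{"name": "servo_tool", "arguments": {"motion": [{"linear": [0,0,-3],"spin": 0},{"linear": [0,0,-6],"spin": -0.05},{"linear": [-30,-10,-6],"spin": -1.4},{"linear": [-30,-10,-6],"spin": -1.4},{"linear": [-30,-10,-6],"spin": -1.4},{"linear": [-30,-10,-6],"spin": -1.4},{"linear": [-30,-10,-6],"spin": -1.4},{"linear": [-30,-10,-6],"spin": -1.4},{"linear": [-30,-10,-6],"spin": -1.4},{"linear": [-30,-10,-6],"spin": -1.4},{"linear": [-52.5,-26.2,-6],"spin": -1.4},{"linear": [-52.5,-26.2,-6],"spin": -1.4},{"linear": [-52.5,-26.2,-6],"spin": -1.4},{"linear": [-52.5,-26.2,-6],"spin": -1.4},{"linear": [-52.5,-26.2,-6],"spin": -1.4},{"linear": [-52.5,-26.2,-6],"spin": -1.4},{"linear": [-52.5,-26.2,-6],"spin": -1.4},{"linear": [-52.5,-26.2,-6],"spin": -1.4},{"linear": [-52.5,-26.2,-6],"spin": -1.4},{"linear": [-52.5,-26.2,-6],"spin": -1.4}]}}

```text
time: 12.53
tcp_pos: [0.4483, -0.2026, 0.2686]
tool_rot: [0.048, -3.14, -0.002]
contact_force: [0.2, 0.6, -1.6]
finger_gap: 0.381
grasp_force: 60.2
```

```bash
python3 - <<'E'
from h import *
to((.448,-.2037,.235),yaz=91.6)
pose(np.array([.475,-.204,.225]),rad=.07)
to((.448,-.2037,.235),yaz=91.6)
a=np.array([-.61,-.017,.79]);a/=np.linalg.norm(a);x=np.array([0,0,1])-a*a[2];x/=np.linalg.norm(x);y=np.cross(a,x);B=np.stack([x,y,a])
O=np.array([.4596,-.2047,.2506])
for n in('side','top'):
    L=(np.load(n+'_pts.npy')-O)@B.T*1000
    print(n,'z hist',np.histogram(L[:,2],bins=np.arange(-85,26,10))[0])
    for lo,hi in((-79,-48),(-40,-5),(-2,2),(12,20)):
        q=L[(L[:,2]>lo)&(L[:,2]<hi)]
        if len(q)>5:print(n,lo,hi,len(q),'x',np.percentile(q[:,0],[2,98]).round(1),'y',np.percentile(q[:,1],[2,98]).round(1))
E
```

```text
t 12.53 tcp [ 0.4483 -0.2026  0.2686] yaz 91.7 j7 1.97 f [ 0.2  0.6 -1.6] gap 0.381
cm [ 0.03 -0.12  3.36] rows> 0.8
spin 0.003
side 687
   184 [0.444 0.839 0.316] tilt 71.6 az 62.1 [ 0.4803 -0.1825  0.239 ]
   102 [0.425 0.837 0.345] tilt 69.8 az 63.1 [ 0.4724 -0.1823  0.2417]
   71 [0.412 0.878 0.245] tilt 75.8 az 64.8 [ 0.4865 -0.1911  0.2196]
top 368
   208 [0.395 0.845 0.361] tilt 68.8 az 64.9 [ 0.4841 -0.1852  0.2421]
   46 [0.508 0.833 0.219] tilt 77.3 az 58.7 [ 0.5003 -0.1921  0.2206]
   34 [ 0.803 -0.468  0.367] tilt 68.4 az -30.2 [ 0.5048 -0.2027  0.2236]
t 12.63 tcp [ 0.4488 -0.2019  0.2688] yaz 91.9 j7 1.97 f [ 0.4 -0.3 -1.5] gap 0.385
cm [ 0.08 -0.18  3.38] rows> 0.8
spin 0.005
side z hist [ 27  49  58  33  83  83  98  86 126  34   9]
side -79 -48 162 x [-14.2  13.3] y [ 2.5 21.2]
side -40 -5 318 x [-28.6  26.5] y [ 3.8 32.9]
side -2 2 93 x [-27.1  23.5] y [-8.3 31.4]
side 12 20 17 x [-16.2  13.6] y [ 0.6 27.1]
top z hist [20 38 13  0 51 78 68 57 30  2  7]
top -79 -48 68 x [-1.6 14.8] y [-7.5 19. ]
top -40 -5 243 x [-0.5 28.4] y [-1.5 29.8]
top -2 2 12 x [-28.1  26.9] y [-2.6 16.5]
```

```bash
cat >> h.py <<'E'
from scipy.optimize import least_squares
T0=np.radians(36.95);AZ=np.radians(-178.4)
AS=np.array([np.sin(T0)*np.cos(AZ),np.sin(T0)*np.sin(AZ),np.cos(T0)]);XS=np.array([0,0,1])-AS*AS[2];XS/=np.linalg.norm(XS);YS=np.cross(AS,XS)
BS=np.stack([XS,YS,AS]).T   # socket axes in columns
M=np.array([.5184,-.2031,.1410])
def fit(Ps,O0,k0=57):
    """blank pose in the socket frame from clouds (least squares on pommel faces and spigot), O0=pommel top centre guess; notch angle k0"""
    R0=BS@R.from_euler('z',k0,degrees=True).as_matrix()
    P=np.vstack(Ps)
    def res(p):
        L=(P-O0-p[:3]/1000)@(R0@R.from_rotvec(p[3:]/50).as_matrix())*1000
        h=L[:,2];ax=np.abs(L[:,:2]);r=np.hypot(L[:,0],L[:,1])
        box=np.max(np.c_[ax-22,np.abs(h+22)-22],1);spi=np.max(np.c_[r-15,-80-h],1)
        d=np.where(h<-46,spi,np.where(h<1.5,box,0))
        return np.clip(d,-6,6)
    s=least_squares(res,np.zeros(6),loss='soft_l1',f_scale=1.);p=s.x
    Rb=R0@R.from_rotvec(p[3:]/50).as_matrix();top=O0+p[:3]/1000;a=Rb[:,2]
    nose=top-.08*a;l=(nose-M)@BS*1000;q=BS.T@Rb
    print('rms',np.sqrt(np.mean(np.minimum(res(p)**2,9))).round(2),'top',top.round(4),'tilt',np.degrees(np.arccos(a[2])).round(1),'az',np.degrees(np.arctan2(a[1],a[0])).round(1),'nose in socket mm',l.round(1),'axis in socket',q[:,2].round(3),'notch',np.degrees(np.arctan2(q[1,0],q[0,0])).round(1))
E
python3 - <<'E'
from h import *
S=np.load('side_pts.npy');T=np.load('top_pts.npy');O=np.array([.4596,-.2047,.2506])
for Ps in([S],[T],[S,T]): fit(Ps,O)
E
```

```text
rms 1.55 top [ 0.4574 -0.2013  0.2486] tilt 38.3 az -178.9 nose in socket mm [17.8  3.1 42.6] axis in socket [-0.023  0.005  1.   ] notch 56.4
rms 0.88 top [ 0.4575 -0.2019  0.2502] tilt 38.3 az -177.0 nose in socket mm [18.9  4.1 43.9] axis in socket [-0.024 -0.015  1.   ] notch 56.4
rms 1.38 top [ 0.4577 -0.2017  0.2492] tilt 38.3 az -177.7 nose in socket mm [18.5  3.7 42.9] axis in socket [-0.024 -0.008  1.   ] notch 56.2
```

Emit:
{"name": "servo_tool", "arguments": {"motion": [{"linear": [1.5,-0.4,1.1],"spin": 0},{"linear": [1.5,-0.4,1.1],"spin": 0},{"linear": [0.8,-0.4,2],"spin": 0},{"linear": [0.1,-0.4,2.9],"spin": 0},{"linear": [-0.5,-0.4,3.7],"spin": 0},{"linear": [-0.5,-0.4,3.7],"spin": 0},{"linear": [-0.5,-0.4,3.7],"spin": 0},{"linear": [-0.5,-0.4,3.7],"spin": 0}]}}

```text
time: 13.3
tcp_pos: [0.4536, -0.2071, 0.2321]
tool_rot: [0.048, -3.141, -0.0]
contact_force: [-0.7, -0.2, -1.2]
finger_gap: 0.381
grasp_force: 60.2
```

```bash
cat >> h.py <<'E'
def look(C,k0=57):
    from cell import imaging
    Ps=[]
    for n in('side','top'):
        c=imaging.camera(n);w=cloud(c);H,S,V=cv2.split(cv2.cvtColor(c['frame'],cv2.COLOR_RGB2HSV))
        Ps.append(w[(np.linalg.norm(w-C+.03*AS,axis=-1)<.07)&(H>8)&(H<28)&(S>50)&(V>70)])
    for q in(Ps[:1],Ps[1:],Ps): fit(q,np.array(C),k0)
E
python3 - <<'E'
from h import *
to((.448,-.2037,.235))
look([.4627,-.2053,.2117])
E
```

```text
t 13.3 tcp [ 0.4536 -0.2071  0.2321] yaz 91.7 j7 1.99 f [-0.7 -0.2 -1.2] gap 0.381
cm [ 0.55  0.35 -0.29] rows> 0.2
rms 1.56 top [ 0.463  -0.2064  0.2116] tilt 38.6 az -177.2 nose in socket mm [ 0.4 -0.7  9.8] axis in socket [-0.029 -0.013  0.999] notch 55.8
rms 0.97 top [ 0.4632 -0.2068  0.2128] tilt 38.4 az -177.8 nose in socket mm [ 1.  -1.7 10.6] axis in socket [-0.026 -0.006  1.   ] notch 56.2
rms 1.39 top [ 0.4631 -0.2065  0.2119] tilt 38.6 az -177.5 nose in socket mm [ 0.7 -1.1 10. ] axis in socket [-0.029 -0.009  1.   ] notch 55.7
```

Emit:
{"name": "servo_tool", "arguments": {"motion": [{"linear": [0.05,0.1,0],"spin": 0},{"linear": [-0.2,0.1,0.35],"spin": 0},{"linear": [-0.5,0.1,0.7],"spin": 0},{"linear": [-0.75,0.1,1.05],"spin": 0},{"linear": [-1,0.1,1.4],"spin": 0},{"linear": [-1.25,0.1,1.75],"spin": 0},{"linear": [-1.25,0.1,1.75],"spin": 0},{"linear": [-1.25,0.1,1.75],"spin": 0}]}}

```text
time: 14.07
tcp_pos: [0.466, -0.2057, 0.2143]
tool_rot: [0.048, -3.141, -0.0]
contact_force: [-0.0, 0.1, -2.3]
finger_gap: 0.384
grasp_force: 60.2
```

```bash
python3 - <<'E'
from h import *
to((.448,-.2037,.235))
look(np.array([.4627,-.2053,.2117])-.022*AS)
E
```

```text
t 14.07 tcp [ 0.466  -0.2057  0.2143] yaz 91.7 j7 1.98 f [-0.   0.1 -2.3] gap 0.384
cm [ 1.79  0.26 -2.06] rows> 0.7
rms 1.56 top [ 0.4757 -0.2048  0.194 ] tilt 37.3 az -178.9 nose in socket mm [ -1.7  -0.9 -12. ] axis in socket [-0.006  0.005  1.   ] notch 56.9
rms 1.01 top [ 0.4743 -0.2054  0.1962] tilt 39.0 az -177.8 nose in socket mm [ 0.7 -0.6 -9.3] axis in socket [-0.036 -0.006  0.999] notch 56.3
rms 1.44 top [ 0.4758 -0.2051  0.1942] tilt 38.1 az -178.3 nose in socket mm [ -0.5  -0.7 -11.8] axis in socket [-0.02  -0.001  1.   ] notch 56.1
```

Emit:
{"name": "servo_tool", "arguments": {"motion": [{"linear": [-0.12,0,0.16],"spin": 0},{"linear": [-0.24,0,0.32],"spin": 0},{"linear": [-0.36,0,0.48],"spin": 0},{"linear": [-0.42,0,0.56],"spin": 0},{"linear": [-0.42,0,0.56],"spin": 0}]}}

```text
time: 14.58
tcp_pos: [0.4702, -0.2056, 0.2089]
tool_rot: [0.048, -3.141, -0.0]
contact_force: [0.8, -0.0, -1.4]
finger_gap: 0.382
grasp_force: 60.2
```

Emit:
{"name": "servo_tool", "arguments": {"motion": [{"linear": [-0.12,0,0.16],"spin": 0},{"linear": [-0.24,0,0.32],"spin": 0},{"linear": [-0.36,0,0.48],"spin": 0},{"linear": [-0.36,0,0.48],"spin": 0}]}}

```text
time: 14.92
tcp_pos: [0.4739, -0.2055, 0.204]
tool_rot: [0.048, -3.141, -0.0]
contact_force: [-0.4, 0.1, -2.0]
finger_gap: 0.383
grasp_force: 60.2
```

```bash
python3 - <<'E'
from h import *
to((.448,-.2037,.235))
look(np.array([.4627,-.2053,.2117])-.035*AS)
E
```

```text
t 14.92 tcp [ 0.4739 -0.2055  0.204 ] yaz 91.7 j7 1.98 f [-0.4  0.1 -2. ] gap 0.383
cm [ 2.58  0.25 -3.1 ] rows> 1.0
rms 1.47 top [ 0.4833 -0.2049  0.1835] tilt 37.7 az -177.7 nose in socket mm [ -1.5  -0.3 -24.9] axis in socket [-0.014 -0.007  1.   ] notch 56.1
rms 1.11 top [ 0.4807 -0.2044  0.1855] tilt 41.4 az 180.0 nose in socket mm [  2.8  -1.8 -21.5] axis in socket [-0.077  0.019  0.997] notch 56.6
rms 1.38 top [ 0.4834 -0.205   0.1835] tilt 38.4 az -177.7 nose in socket mm [ -0.4  -0.2 -24.9] axis in socket [-0.026 -0.008  1.   ] notch 56.2
```

The nose is 25 mm deep, past the key's top, with almost no force, so the notch is on the key. I'll continue gently.

Emit:
{"name": "servo_tool", "arguments": {"motion": [{"linear": [-0.12,0,0.16],"spin": 0},{"linear": [-0.24,0,0.32],"spin": 0},{"linear": [-0.36,0,0.48],"spin": 0},{"linear": [-0.48,0,0.64],"spin": 0},{"linear": [-0.54,0,0.72],"spin": 0},{"linear": [-0.6,0,0.8],"spin": 0},{"linear": [-0.6,0,0.8],"spin": 0}]}}

```text
time: 15.6
tcp_pos: [0.4798, -0.2053, 0.1961]
tool_rot: [0.048, -3.141, -0.0]
contact_force: [-0.6, 0.4, -1.2]
finger_gap: 0.383
grasp_force: 60.2
```

Emit:
{"name": "servo_tool", "arguments": {"motion": [{"linear": [-0.03,0,0.04],"spin": 0},{"linear": [-0.06,0,0.08],"spin": 0},{"linear": [-0.09,0,0.12],"spin": 0},{"linear": [-0.09,0,0.12],"spin": 0}]}}

```text
time: 15.93
tcp_pos: [0.4803, -0.2053, 0.196]
tool_rot: [-0.047, 3.141, 0.0]
contact_force: [-4.1, 2.2, 10.2]
finger_gap: 0.383
grasp_force: 61.1
```

```bash
python3 - <<'E'
from h import *
to((.448,-.2037,.235))
look(np.array([.4627,-.2053,.2117])-.046*AS)
E
```

```text
t 15.93 tcp [ 0.4803 -0.2053  0.196 ] yaz 91.7 j7 1.97 f [-4.1  2.2 10.2] gap 0.383
cm [ 3.23  0.26 -3.9 ] rows> 1.2
rms 1.39 top [ 0.4903 -0.2045  0.1749] tilt 37.0 az -178.4 nose in socket mm [ -2.   -0.6 -36. ] axis in socket [-0. -0.  1.] notch 57.0
rms 0.77 top [ 0.4908 -0.2046  0.1752] tilt 37.3 az -179.3 nose in socket mm [ -1.1  -1.5 -36. ] axis in socket [-0.005  0.01   1.   ] notch 56.8
rms 1.24 top [ 0.4903 -0.2045  0.175 ] tilt 37.0 az -178.4 nose in socket mm [ -2.   -0.6 -36. ] axis in socket [-0. -0.  1.] notch 57.0
```

Contact at 36 mm depth (11 N): the shoulder has reached the rim and the axes agree. A slight extra press, then release.

Emit:
{"name": "servo_tool", "arguments": {"motion": [{"linear": [-0.03,0,0.04],"spin": 0},{"linear": [-0.06,0,0.08],"spin": 0},{"linear": [-0.06,0,0.08],"spin": 0}]}}

```text
time: 16.28
tcp_pos: [0.4805, -0.2053, 0.1959]
tool_rot: [0.047, -3.141, -0.0]
contact_force: [-9.1, 3.7, 19.7]
finger_gap: 0.38
grasp_force: 62.0
```

Emit:
{"name": "servo_tool", "arguments": {"motion": [{"linear": [0,0,0],"spin": 0},{"linear": [0,0,0],"spin": 0},{"linear": [0,0,0],"spin": 0},{"linear": [0,0,0],"spin": 0},{"linear": [0,0,0],"spin": 0},{"linear": [0,0,0],"spin": 0},{"linear": [0,0,0],"spin": 0},{"linear": [0,0,0],"spin": 0},{"linear": [0,0,-2],"spin": 0},{"linear": [0,0,-5],"spin": 0},{"linear": [0,0,-9],"spin": 0},{"linear": [0,0,-11],"spin": 0},{"linear": [0,0,-11],"spin": 0},{"linear": [0,0,-11],"spin": 0}], "gripper": 1}}

```text
time: 17.45
tcp_pos: [0.4817, -0.2055, 0.3055]
tool_rot: [-0.047, 3.139, -0.001]
contact_force: [0.3, -0.2, -0.1]
finger_gap: 1.0
grasp_force: 0.0
```

```bash
python3 - <<'E'
from h import *
from cell import imaging
to((.448,-.2037,.235))
look(np.array([.4627,-.2053,.2117])-.046*AS)
c=imaging.camera('side')
cr=cv2.resize(c['frame'][120:260,270:410],(560,560),interpolation=cv2.INTER_CUBIC);cv2.imwrite('pics/end.png',cr[:,:,::-1])
E
```

```text
t 17.45 tcp [ 0.4817 -0.2055  0.3055] yaz 91.7 j7 1.96 f [ 0.3 -0.2 -0.1] gap 1.0
cm [3.38 0.29 7.04] rows> 1.9
rms 1.27 top [ 0.4896 -0.2036  0.1749] tilt 36.6 az -179.1 nose in socket mm [ -3.1  -0.2 -35.6] axis in socket [0.006 0.007 1.   ] notch 58.7
rms 0.38 top [ 0.4903 -0.2045  0.1749] tilt 36.9 az -178.4 nose in socket mm [ -2.1  -0.6 -36. ] axis in socket [ 0. -0.  1.] notch 57.0
rms 1.05 top [ 0.49  -0.204  0.175] tilt 36.6 az -178.2 nose in socket mm [ -2.8   0.  -35.8] axis in socket [ 0.006 -0.002  1.   ] notch 57.8
```

View pics/end.png

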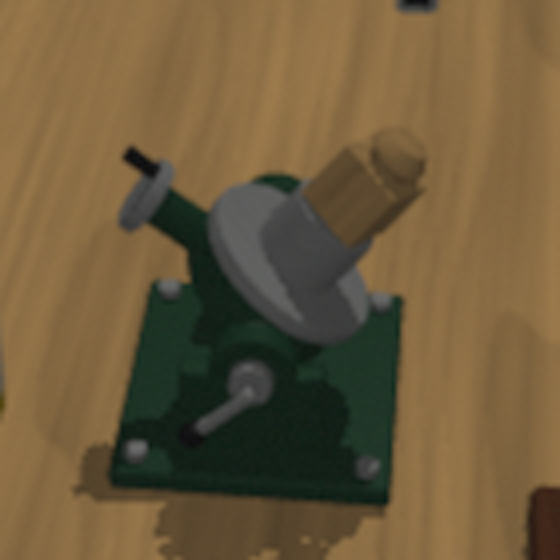

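The blank sits flush on the sleeve (shoulder near crop (340,225)), aligned with the socket, and the gripper is clear.

```bash
python3 -c "
from cell import workorder
print(workorder.close_job())"
```

```text
the job is handed in; nothing more can be done
None
```

The blank is in the socket with its notch on the key and its shoulder flush on the rim. It was let go with the gripper well clear, and the job was handed in at about 17.5 s; no verdict was shown.

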